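# Shut and latch the spice cupboard

## Task

Close up the little wooden spice cupboard on the counter: first push its door shut until it seats on its catch, then swing the hook on its top over and down until it lies fully home over the staple on the door. Leave everything else on the counter, and the canister on the cupboard, standing where it is.

Things in the scene. Friction and masses are not known exactly. Their poses are not given: they have to be found in the camera images.
- cupboard: Plain wooden cupboard fixed to the counter, 160 deep (x), 240 wide (y), 160 high. Origin: centre of its underside on the counter; its open front faces its own -x. The door's hinge is an upright line at its x -80, y +110. The hook's bracket stands on its top at x +25, y -40, ears 32 high above the top. Three spice jars stand inside.
- door (a joint): Door angle, rad: 0 shut, positive opens to the cupboard's -x, at most 1.4. Panel 222 wide, 18 thick, 2 to 156 above the counter; the hinge line is on its inner face. Shut, its outer face is at the cupboard's x -98. Stays where left; a sprung catch inside resists from about 0.09 to 0.04 rad (some 5 N at the free edge), then pulls it shut.
- door_edge (a point): Middle of the door's free edge on its outer face, 222 from the hinge line, 79 above the counter. Moves with the door; its axes are the door's (at angle 0 those of the cupboard). A small bar handle stands 20 proud of the outer face, 195 from the hinge, 46 to 109 above the counter.
- staple (a point): Middle of the steel staple's crossbar: a round bar 6 thick and 40 long along the door, 16 above the door's top edge, 150 from the hinge. Moves with the door.
- hook (a joint): Hook angle, rad: 0 lying level, home over the staple (pointing to the cupboard's -x), 1.57 straight up, more leans back from the door, at most 2.0. Turns about a level axis along the cupboard's y; stiff, stays where left; about 1 N at the tip moves it. If the door is not shut its nose lands on the staple's bar and it cannot go home.
- hook_pivot (a point): Axis of the hook: 182 above the counter, at the cupboard's x +25, y -40. Axes turn with the hook.
- hook_tip (a point): Outer end of the hook, 130 from the pivot on the arm's mid-line. The arm is a dark steel flat bar 14 wide (along the cupboard's y) and 7 thick; at its end a nose turned down 18 below the mid-line (toward the closing side) drops in front of the staple's bar. The back of the arm is smooth.
- caddy: Bystander: steel canister, 60 diameter, 70 high, on the cupboard's top at its +y end. Origin: centre of its underside.
- mortar: Bystander: open stone mortar, 120 diameter, 85 high. Origin: centre of its underside.
- jar: Bystander: glass jar with steel screw top, 84 diameter, 130 high. Origin: centre of its underside.
- mug: Bystander: white mug, 80 diameter, 90 high, handle at its +y. Origin: centre of its underside.
- pestle: Bystander: stone pestle lying on the counter along its x, 146 long, 36 thick. Origin: centre of its underside.
- plate: Bystander: turquoise plate, 200 diameter, 20 high. Origin: centre of its underside.
- ladle: Bystander: steel ladle lying on the counter, bowl 82 diameter and 32 high, handle to its -x, 300 long in all, up to 47 high. Origin: under the bowl's centre.

How it is judged:
By the outcome, as a careful person would: the job done as asked, in the order asked, and still so for the second after the job is handed in, with the robot touching nothing.
It also fails if it takes over 51 s, if anything falls off the work surface, if the arm or the gripper's body presses on something with over 40 N, if the wrist force passes 120 N, or if a joint passes its speed limit or range.

## Robot

A 7-joint arm with a two-finger parallel gripper is mounted at the origin on the work surface. World frame = base frame: x ahead of the robot, y to its left, z up, the work surface at z = 0. Lengths are in mm, angles in rad, forces in N, time in s.
With the tool pointing down it reaches from about 350 to 900 mm from the base axis. Payload 8.1 kg.
Tool frame: the origin (TCP) lies on the front face of the gripper's body, between the roots of the fingers; the fingertips stand 66 mm ahead of it and the grasp point (between the pads) lies 47 mm ahead of it (bot.tip_reach is the distance from the TCP to the fingertips, in mm); z points along the fingers, y is the direction in which the jaws open and shut (so a half turn about z gives the same grasp; the last joint's range is limited). The gripper opens to 92 mm and grips with 3 to 60 N. Pads are 19 mm wide; open, the fingers measure 130 mm over their backs; the gripper's body (75 mm by 190 mm) begins 47 mm behind the grasp point.
Start: joints at [-1.379, 0.434, 0.025, 1.573, -0.012, 1.134, -0.075], TCP at [181.619, 598.041, 292.242] pointing down, gripper open.
Joint ranges: [-2.62, 2.62], [-0.44, 2.09], [-1.27, 1.32], [0.08, 2.57], [-1.32, 4.46], [0.12, 2], [-2.74, 2.74]. Speed limits (rad/s): [2.22, 2.22, 3.01, 3.01, 3.14, 3.14, 3.14].

## Interface

Orientations are given as a unit quaternion [x, y, z, w].
In Python, from cell import bot, vision, job gives the robot as it stands.
- The arm moves only by the shell command python3 -m handwheel 'ROWS' [FORCE]. ROWS is JSON, a list of rows, each an object with "delta_pos": the shift along the tool's x, y, z in m, a list of three; "roll": the turn about the tool's z in rad; "gripper": the opening, from 0 (shut) to 1 (fully open). A call has 1 to 8 rows; each row shifts and turns the pose as measured when the row begins, along the tool's axes as they then stand; what a row does not reach is not made up. A row lasts 1/10 s, in which the tool goes at most 50 mm and 8.59 degrees, less where a joint would pass 70% of its speed; a pose out of reach is approached as far as the arm can. A call is refused whole if a number of a shift passes 0.05 or a number of a turn 0.15, either way. A call with a gripper value outside its range is refused whole. The fingers move at their own pace and stop on an object; FORCE is the grip in N (left out, the last holds). Time passes only in rows, so rows that do not move let the fingers close. It gives the time, the measured TCP pose, the force and the opening at its end, in the units of the state.
- bot.read_state(): the state, without advancing time (a new reading comes with each control period).
- vision.capture(name): name is "scene" or "top" or "wrist"; returns a dict with "pixels" (400x640x3 uint8, red, green, blue), "mtx" (3x3 intrinsics, pixels), "k1" (the pictures are not rectified: a ray, as slopes to the right and down, at radius r is drawn at 1 + k1 r^2 times it, then the intrinsics apply), "pose" (4x4, takes a point from camera to world coordinates). Camera axes: x right, y up, looking along -z (the intrinsics and any distortion apply to the point x, -y, -z); pixel columns grow to the right and rows downward; lengths in mm; the calibration is good to about 2 mm. A picture is of the moment at which its call begins. There is no depth.
- job.close_job(): hands the job in, once; it reports no verdict.
The state is a dict: "clock": time; "joint_pos": joint angles; "qvel": joint speeds; "tau": joint torques, N m; "eef_pos": TCP position; "tool_rot": TCP orientation; "ft_force": force on the tool from outside, world axes, zero at the start; "moment": the same for the moment, N m; "gripper_width": opening from 0.0 (shut) to 1.0 (fully open).
Only numpy, scipy, OpenCV 4.12 (cv2) and the standard library are available. Lean on these libraries where they do the work, as an engineer would, in place of code of your own. Each camera call takes 0.05 s, during which the arm holds its last target. There are 200 camera calls.

## Working session

There is one attempt and no reset: what is moved stays moved. The work goes in short steps, Python scripts to look and compute and a shell command to move; the robot and the scene stay as the last step left them, time stands still between calls to the robot, and variables do not carry over. Pictures are saved under pics/ and viewed, about 8 in all and at most 12, crops included, and the job is handed in when it is done.

```bash
mkdir -p pics; ls
python3 - <<'E'
from cell import bot, vision, job
import cv2,numpy as np
s=bot.read_state();print(s)
for n in("scene","top"):
    c=vision.capture(n);cv2.imwrite(f"pics/{n}0.png",c["pixels"][:,:,::-1]);print(n,c["mtx"],c["k1"],c["pose"])
E
```

```text
pics
{'clock': 0.0, 'joint_pos': array([-1.37855892,  0.43523024,  0.02498874,  1.57405862, -0.01162996,
        1.13396937, -0.07507266]), 'qvel': array([ 2.12374049e-05, -9.67875951e-04, -6.75734065e-04, -7.49612698e-04,
        9.10992749e-04,  3.14261241e-04, -7.23377544e-04]), 'tau': array([-1.10800152e-04, -6.67864966e+01,  9.84363891e-01, -3.14443731e+01,
       -6.06932212e-02,  4.31277906e-02,  1.77703851e-04]), 'eef_pos': array([181.54836529, 597.65153053, 291.45542542]), 'tool_rot': array([ 1.46919444e-01,  9.89148169e-01, -7.58267570e-04, -5.27362520e-05]), 'ft_force': array([ 0.07557478, -0.24023343,  0.12071753]), 'moment': array([-0.03322564, -0.03350706, -0.00370983]), 'gripper_width': 1.0033337608291368}
scene [[411.52152297   0.         321.69162491]
 [  0.         411.52152297 204.45219982]
 [  0.           0.           1.        ]] -0.05241423477317713 [[ 8.43418687e-01 -4.32861458e-01  3.18238710e-01  9.21524619e+02]
 [ 5.37173205e-01  6.89878323e-01 -4.85296659e-01 -5.25304924e+02]
 [-9.47976835e-03  5.80257579e-01  8.14377846e-01  1.03036630e+03]
 [ 0.00000000e+00  0.00000000e+00  0.00000000e+00  1.00000000e+00]]
top [[500.7815323    0.         315.36003242]
 [  0.         500.7815323  196.19578327]
 [  0.           0.           1.        ]] 0.007737624496539626 [[-3.43334004e-03  9.88038154e-01 -1.54171394e-01  3.05917401e+02]
 [-9.99934625e-01 -5.07362308e-03 -1.02471513e-02  1.50041187e+01]
 [-1.09067840e-02  1.54126133e-01  9.87990980e-01  1.58030588e+03]
 [ 0.00000000e+00  0.00000000e+00  0.00000000e+00  1.00000000e+00]]
```

View pics/scene0.png

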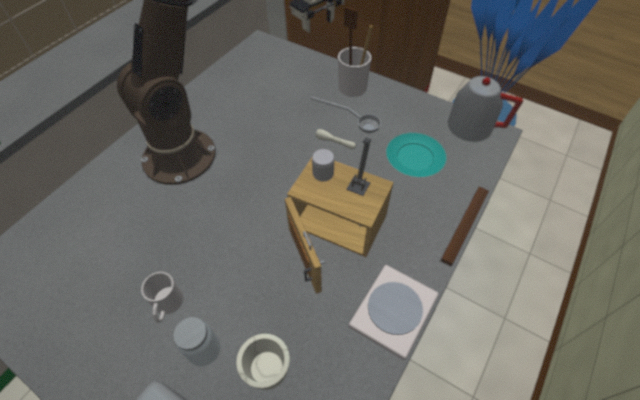

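View pics/top0.png

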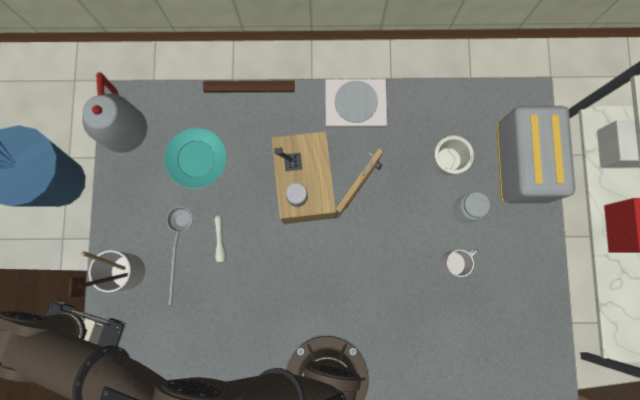

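The scene view shows the cupboard with its door ajar and the hook standing up (tip about (366,141)). In the top view the cupboard is at about (305,177) with its front facing right, and the door hinge is near (337,215). The canister is at (297,194). I'll zoom in next.

Run:
```python
import cv2,numpy as np
a=cv2.imread("pics/top0.png")[120:230,260:395];b=cv2.imread("pics/scene0.png")[130:295,280:400]
a=cv2.resize(a,None,fx=3,fy=3,interpolation=cv2.INTER_CUBIC);b=cv2.resize(b,None,fx=3,fy=3,interpolation=cv2.INTER_CUBIC)
o=np.zeros((500,770,3),np.uint8);o[:a.shape[0],:a.shape[1]]=a;o[:b.shape[0],407:407+b.shape[1]]=b
cv2.imwrite("pics/crop0.png",o)
```

```text
(no output)
```

View pics/crop0.png

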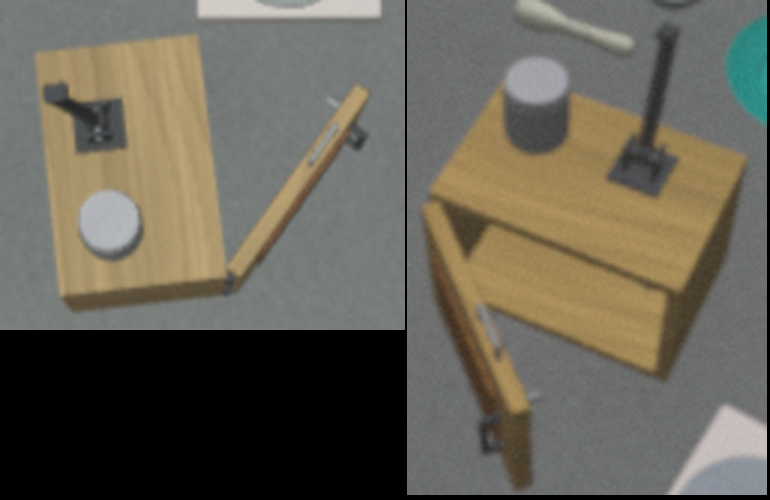

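```bash
cat > h.py <<'E'
import numpy as np, cv2
from scipy.optimize import least_squares
from cell import bot, vision, job
def proj(c,P):
    P=np.atleast_2d(P); T=np.linalg.inv(np.array(c["pose"])); q=P@T[:3,:3].T+T[:3,3]
    s=np.c_[q[:,0]/-q[:,2],-q[:,1]/-q[:,2]]; r2=(s**2).sum(1,keepdims=True); s=s*(1+c["k1"]*r2)
    return s@np.array(c["mtx"])[:2,:2].T+np.array(c["mtx"])[:2,2]
def R(a): return np.array([[np.cos(a),-np.sin(a),0],[np.sin(a),np.cos(a),0],[0,0,1]])
def cup(p,pts): return np.atleast_2d(pts)@R(p[2]).T+[p[0],p[1],0]
def door(th,pts): # pts in shut cupboard coords; positive opens to -x (hinge y+110)
    h=np.array([-80,110,0]); return (np.atleast_2d(pts)-h)@R(-th).T+h
def hook(a,d,n=0,y=-40): # d along arm, n = toward back of arm (up when level)
    return np.array([25-d*np.cos(a)+n*np.sin(a),y,182+d*np.sin(a)+n*np.cos(a)])
E
python3 - <<'E'
from h import *
T,S=vision.capture("top"),vision.capture("scene")
t=lambda u,v:((u+.5)/3-.5+260,(v+.5)/3-.5+120); s=lambda u,v:((u-407+.5)/3-.5+280,(v+.5)/3-.5+130)
cp=[[80,-120,160],[-80,-120,160],[-80,120,160],[80,120,160]]
tm=np.array([t(37,50),t(197,36),t(226,280),t(60,296)])
sm=np.array([s(746,158),s(683,291),s(431,190)])
dp=[[-80,-112,156],[-98,-112,156]]
dt=np.array([t(359,86),t(370,95)]); ds=np.array([s(530,403),s(513,410)])
def res(p):
    d=cup(p,door(p[3],dp)); h=cup(p,hook(p[4],130))
    return np.concatenate([(proj(T,cup(p,cp))-tm).ravel(),(proj(S,cup(p,cp[:3]))-sm).ravel(),(proj(T,d)-dt).ravel(),(proj(S,d)-ds).ravel(),
     (proj(T,h)-t(56,90)).ravel(),(proj(S,h)-s(667,31)).ravel()])
f=least_squares(res,[500,50,1.57,.8,1.7]);p=f.x
np.save("p.npy",p)
print(p.round(3)); print(f.fun.round(1))
for n,q in dict(hinge=[-80,110,79],pivot=[25,-40,182]).items(): print(n,cup(p,q).round(1))
print("edge",cup(p,door(p[3],[-98,-112,79])).round(1),"shut",cup(p,[-98,-112,79]).round(1),"staple",cup(p,door(p[3],[-89,-40,172])).round(1))
print("tip",cup(p,hook(p[4],130)).round(1))
E
```

```text
[593.086  67.088   1.671   0.724   1.792]
[-0.9  0.4  0.1 -0.6 -0.6 -1.  -1.  -0.5  0.3 -0.4 -1.7  0.2 -1.3 -0.2
 -1.5 -1.1 -0.  -0.6  0.   0.7 -1.4  1.   0.   0.1 -0.2 -0.2]
hinge [[491.6 -23.5  79. ]]
pivot [[630.4  96.  182. ]]
edge [[ 661.4 -167.7   79. ]] shut [[714.3 -19.2  79. ]] staple [[ 608.2 -118.4  172. ]]
tip [[627.5 124.3 308.8]]
```

Fit residuals are about 1 px: door 0.72 rad, hook 1.79 rad, cupboard yaw 1.671. I'll raise the tool, shut the gripper, and roll so tool x lines up with the cupboard's +x.

```bash
python3 -m handwheel '[{"delta_pos":[0,0,-0.05],"roll":0.147,"gripper":0},{"delta_pos":[0,0,-0.05],"roll":0.147,"gripper":0},{"delta_pos":[0,0,-0.05],"roll":0.147,"gripper":0},{"delta_pos":[0,0,-0.03],"roll":0.147,"gripper":0},{"delta_pos":[0,0,0],"roll":0.147,"gripper":0},{"delta_pos":[0,0,0],"roll":0.147,"gripper":0},{"delta_pos":[0,0,0],"roll":0.147,"gripper":0},{"delta_pos":[0,0,0],"roll":0.147,"gripper":0}]'
cat >> h.py <<'E'
def tcup(tgt=None):
    "TCP in cupboard coords, tool yaw error (roll needed), and shift in tool axes (m) to tgt (cupboard coords of TCP)"
    from scipy.spatial.transform import Rotation as Ro
    p=np.load("p.npy"); s=bot.read_state(); M=Ro.from_quat(s["tool_rot"]).as_matrix()
    c=(np.array(s["eef_pos"])-[p[0],p[1],0])@R(p[2])
    yaw=np.arctan2(M[1,0],M[0,0])
    print("t",round(s["clock"],2),"world",np.round(s["eef_pos"],0),"cup",c.round(1),"roll needed",round(yaw-p[2],3),"tilt",M[2].round(3),"F(cup)",(s["ft_force"]@R(p[2])).round(1),"q",np.round(s["joint_pos"],2))
    if tgt is not None: print("shift",((cup(p,tgt)[0]-s["eef_pos"])@M/1000).round(4))
E
python3 -c "
from h import *
tcup([-270,-90,440])"
```

```text
clock: 1.0
eef_pos: [181.6, 596.8, 476.9]
tool_rot: [0.68, 0.733, -0.003, 0.001]
ft_force: [-0.2, -0.1, -0.1]
gripper_width: 0.357
t 1.0 world [182. 597. 477.] cup [568.2 356.5 476.9] roll needed -0.025 tilt [-0.005 -0.002 -1.   ] F(cup) [-0.1  0.2 -0.1] q [-1.55  0.36  0.28  1.26 -0.1   1.54 -1.2 ]
shift [-0.8267  0.4672  0.0401]
```

```bash
python3 -m handwheel '[{"delta_pos":[-0.048,0.027,0],"roll":-0.025,"gripper":0},{"delta_pos":[-0.048,0.027,0],"roll":0,"gripper":0},{"delta_pos":[-0.048,0.027,0],"roll":0,"gripper":0},{"delta_pos":[-0.048,0.027,0],"roll":0,"gripper":0},{"delta_pos":[-0.048,0.027,0],"roll":0,"gripper":0},{"delta_pos":[-0.048,0.027,0],"roll":0,"gripper":0},{"delta_pos":[-0.048,0.027,0],"roll":0,"gripper":0},{"delta_pos":[-0.048,0.027,0],"roll":0,"gripper":0}]'
python3 -m handwheel '[{"delta_pos":[-0.048,0.027,0],"roll":0,"gripper":0},{"delta_pos":[-0.048,0.027,0],"roll":0,"gripper":0},{"delta_pos":[-0.048,0.027,0],"roll":0,"gripper":0},{"delta_pos":[-0.048,0.027,0],"roll":0,"gripper":0},{"delta_pos":[-0.048,0.027,0],"roll":0,"gripper":0},{"delta_pos":[-0.048,0.027,0],"roll":0,"gripper":0},{"delta_pos":[-0.048,0.027,0],"roll":0,"gripper":0},{"delta_pos":[-0.048,0.027,0],"roll":0,"gripper":0}]'
python3 -c "
from h import *
p=np.load('p.npy')
tcup([-290,-60,440])
print('door edge cup',door(p[3],[[-98,-112,79],[-98,-85,79],[-118,-85,79]]).round(1))"
```

```text
clock: 1.8
eef_pos: [408.5, 266.0, 474.7]
tool_rot: [0.668, 0.744, -0.004, 0.001]
ft_force: [1.4, 0.5, 0.0]
gripper_width: 0.006
clock: 2.6
eef_pos: [638.8, -60.7, 476.0]
tool_rot: [0.666, 0.746, -0.002, -0.0]
ft_force: [0.9, 1.2, 0.3]
gripper_width: 0.006
t 2.6 world [639. -61. 476.] cup [-131.7  -32.7  476. ] roll needed 0.012 tilt [-0.003 -0.004 -1.   ] F(cup) [ 1.1 -1.   0.3] q [-0.42  0.44  0.72  1.24 -0.28  1.57  0.37]
shift [-0.1585  0.0255  0.0363]
door edge cup [[-240.5  -44.4   79. ]
 [-222.6  -24.2   79. ]
 [-237.6  -11.    79. ]]
```

```bash
python3 -m handwheel '[{"delta_pos":[-0.04,-0.006,0.01],"roll":0.012,"gripper":0},{"delta_pos":[-0.04,-0.006,0.03],"roll":0,"gripper":0},{"delta_pos":[-0.04,-0.006,0.04],"roll":0,"gripper":0},{"delta_pos":[-0.04,-0.004,0.04],"roll":0,"gripper":0},{"delta_pos":[0,0,0.045],"roll":0,"gripper":0},{"delta_pos":[0,0,0.04],"roll":0,"gripper":0},{"delta_pos":[0,0,0.04],"roll":0,"gripper":0},{"delta_pos":[0,0,0.03],"roll":0,"gripper":0}]'
python3 -c "
from h import *
tcup([-290,-10,188])
for n in ('wrist','scene'):
    c=vision.capture(n);cv2.imwrite('pics/%s1.png'%n,c['pixels'][:,:,::-1])"
```

```text
clock: 3.4
eef_pos: [634.2, -227.2, 206.2]
tool_rot: [0.675, 0.738, -0.004, 0.004]
ft_force: [0.6, 0.2, -0.2]
gripper_width: 0.004
t 3.4 world [ 634. -227.  206.] cup [-296.9  -11.4  206.2] roll needed -0.011 tilt [-0.012  0.    -1.   ] F(cup) [ 0.1 -0.6 -0.2] q [-0.14  0.65  0.64  1.58 -0.42  1.05  0.71]
shift [ 0.0071 -0.0015  0.0182]
```

View pics/scene1.png

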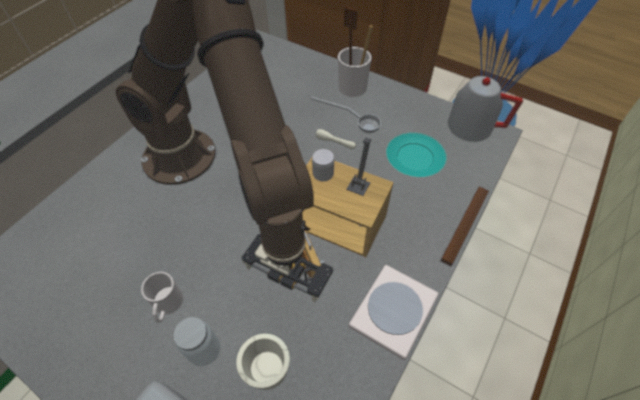

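The gripper is outside the door, at roughly (290,270) px, and nothing has been disturbed. I'll lower it and push along the door's arc.

```bash
python3 -m handwheel '[{"delta_pos":[0,0,0.018],"roll":-0.011,"gripper":0},{"delta_pos":[0.026,0.004,0],"roll":0,"gripper":0},{"delta_pos":[0.026,0.004,0],"roll":0,"gripper":0},{"delta_pos":[0.017,0.017,0],"roll":0,"gripper":0},{"delta_pos":[0.017,0.017,0],"roll":0,"gripper":0},{"delta_pos":[0.019,0.012,0],"roll":0,"gripper":0},{"delta_pos":[0.019,0.012,0],"roll":0,"gripper":0}]'
python3 -c "
from h import *
tcup([-130,-91,188])"
```

```text
clock: 4.2
eef_pos: [690.5, -98.8, 197.7]
tool_rot: [0.673, 0.74, -0.004, 0.007]
ft_force: [-0.6, 0.1, -0.3]
gripper_width: 0.002
t 4.2 world [691. -99. 198.] cup [-174.8  -80.4  197.7] roll needed -0.006 tilt [-0.016  0.004 -1.   ] F(cup) [ 0.2  0.6 -0.3] q [-0.32  0.69  0.64  1.53 -0.44  1.06  0.52]
shift [0.0451 0.0103 0.009 ]
```

```bash
python3 -m handwheel '[{"delta_pos":[0.015,0.004,0.004],"roll":0,"gripper":0},{"delta_pos":[0.015,0.004,0.004],"roll":0,"gripper":0},{"delta_pos":[0.015,0.003,0.002],"roll":0,"gripper":0}]'
python3 -c "
from h import *
tcup([-107,-95,188])
c=vision.capture('top');cv2.imwrite('pics/top2.png',cv2.resize(c['pixels'][100:260,230:450,::-1],None,fx=3,fy=3))"
```

```text
clock: 4.5
eef_pos: [700.1, -50.0, 191.1]
tool_rot: [0.672, 0.74, -0.002, 0.01]
ft_force: [1.2, 0.3, 0.8]
gripper_width: 0.002
t 4.5 world [700. -50. 191.] cup [-127.2  -94.8  191.1] roll needed -0.004 tilt [-0.017  0.011 -1.   ] F(cup) [ 0.2 -1.2  0.8] q [-0.39  0.71  0.64  1.52 -0.45  1.05  0.45]
shift [0.0203 0.0001 0.0028]
```

View pics/top2.png

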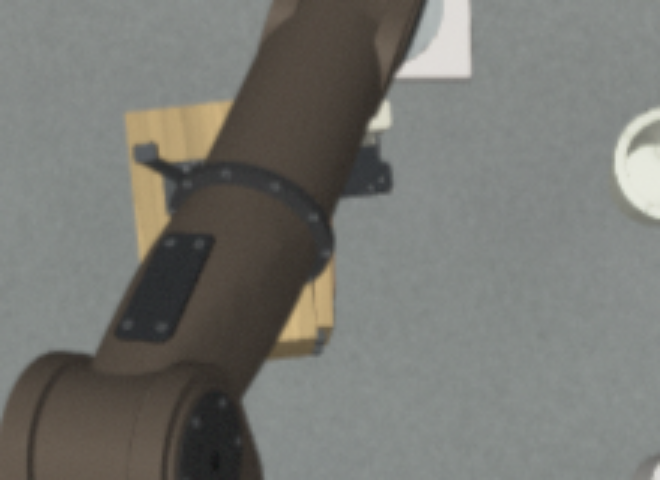

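The door has followed the fingers and is nearly shut, with its near end at about (325,335). The canister is hidden under the arm. I'll push on through the catch in small steps.

```bash
for i in 1; do python3 -m handwheel '[{"delta_pos":[0.008,0,0.001],"roll":0,"gripper":0},{"delta_pos":[0.008,0,0],"roll":0,"gripper":0}]'; done
python3 -c "
from h import *
tcup([-107,-95,188])"
python3 -m handwheel '[{"delta_pos":[0.006,0,0],"roll":0,"gripper":0},{"delta_pos":[0.006,0,0],"roll":0,"gripper":0}]'
python3 -c "
from h import *
tcup([-107,-95,188])"
```

```text
clock: 4.75
eef_pos: [698.9, -31.6, 189.8]
tool_rot: [0.672, 0.741, -0.002, 0.01]
ft_force: [0.2, 0.9, -0.2]
gripper_width: 0.006
t 4.75 world [699. -32. 190.] cup [-108.8  -95.4  189.8] roll needed -0.003 tilt [-0.017  0.011 -1.   ] F(cup) [ 0.9 -0.3 -0.2] q [-0.42  0.7   0.64  1.53 -0.45  1.04  0.43]
shift [ 0.0018 -0.0004  0.0018]
clock: 4.95
eef_pos: [698.3, -30.0, 190.3]
tool_rot: [0.674, 0.738, -0.006, 0.017]
ft_force: [8.4, -17.8, -9.0]
gripper_width: 0.004
t 4.95 world [698. -30. 190.] cup [-107.1  -95.   190.3] roll needed -0.01 tilt [-0.032  0.015 -0.999] F(cup) [-18.6  -6.5  -9. ] q [-0.43  0.7   0.65  1.54 -0.44  1.03  0.41]
shift [ 0.0002 -0.      0.0023]
```

Reaction is -19 N with the TCP stopped at -107.1 (expected -107.5 when shut), so the door has seated. I'll back off and climb, then check the door.

```bash
python3 -m handwheel '[{"delta_pos":[-0.02,0,0],"roll":0,"gripper":0},{"delta_pos":[-0.04,0,0],"roll":0,"gripper":0},{"delta_pos":[-0.01,0,-0.04],"roll":0,"gripper":0},{"delta_pos":[0,0,-0.048],"roll":0,"gripper":0},{"delta_pos":[0,0,-0.048],"roll":0,"gripper":0},{"delta_pos":[0,0,-0.048],"roll":0,"gripper":0},{"delta_pos":[0,0,-0.04],"roll":0,"gripper":0}]'
python3 -c "
from h import *
tcup([110,-45,420])
c=vision.capture('wrist');cv2.imwrite('pics/wrist3.png',c['pixels'][:,:,::-1])
c=vision.capture('scene');cv2.imwrite('pics/scene3.png',c['pixels'][:,:,::-1])"
```

```text
clock: 5.65
eef_pos: [695.7, -97.0, 415.3]
tool_rot: [0.677, 0.735, -0.012, 0.01]
ft_force: [0.9, -0.1, 1.2]
gripper_width: 0.006
t 5.65 world [696. -97. 415.] cup [-173.5  -85.7  415.3] roll needed -0.018 tilt [-0.031 -0.004 -1.   ] F(cup) [-0.2 -0.9  1.2] q [-0.34  0.57  0.73  1.19 -0.34  1.5   0.41]
shift [ 0.2825 -0.0458 -0.0133]
```

View pics/wrist3.png

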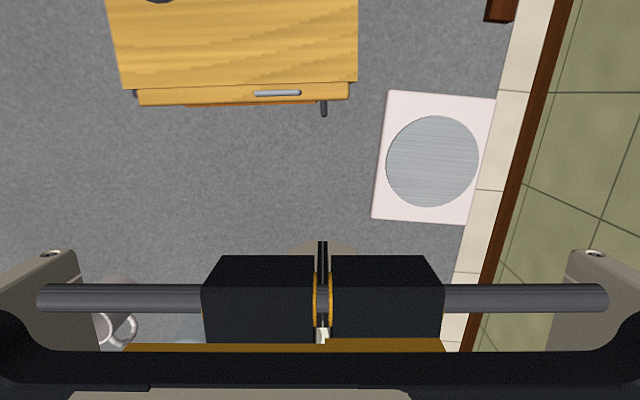

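The wrist view shows the door closed flush against the cupboard front: the staple runs (254,93)–(301,92) and the front top edge (124,88)–(357,80). I'll check this numerically and move over behind the hook.

```bash
python3 - <<'E'
from h import *
p=np.load('p.npy');W=vision.capture('wrist')
for th in (0,.06): print(th,proj(W,cup(p,door(th,[[-89,-20,172],[-89,-60,172],[-98,-112,156],[-98,110,156]]))).round(1).tolist())
print(proj(W,cup(p,[[-80,-120,160],[-80,120,160]])).round(1).tolist())
T=vision.capture('top')
# caddy centre from first top crop: disc centre px, plane z=230
px=np.array([(108+.5)/3-.5+260,(219+.5)/3-.5+120])
f=least_squares(lambda q:(proj(T,cup(p,[q[0],q[1],230]))-px).ravel(),[0,70]);print('caddy cup',f.x)
E
python3 -m handwheel '[{"delta_pos":[0.047,-0.007,-0.003],"roll":-0.018,"gripper":0},{"delta_pos":[0.047,-0.007,-0.003],"roll":0,"gripper":0},{"delta_pos":[0.047,-0.007,-0.003],"roll":0,"gripper":0},{"delta_pos":[0.047,-0.007,-0.003],"roll":0,"gripper":0},{"delta_pos":[0.047,-0.007,0],"roll":0,"gripper":0},{"delta_pos":[0.047,-0.007,0],"roll":0,"gripper":0}]'
python3 -c "
from h import *
tcup([112,-45,330])"
```

```text
0 [[254.0, 91.2], [294.0, 90.4], [344.9, 98.6], [135.4, 102.9]]
0.06 [[253.8, 99.3], [293.6, 101.1], [343.5, 111.7], [134.4, 102.9]]
[[353.1, 80.1], [120.2, 85.1]]
caddy cup [22.28069436 64.51603535]
clock: 6.45
eef_pos: [622.4, 179.3, 405.0]
tool_rot: [0.677, 0.736, -0.02, 0.005]
ft_force: [0.3, 0.1, -0.2]
gripper_width: 0.009
t 6.45 world [622. 179. 405.] cup [108.7 -40.3 405. ] roll needed -0.017 tilt [-0.035 -0.022 -0.999] F(cup) [ 0.1 -0.3 -0.2] q [-0.82  0.49  0.73  1.35 -0.28  1.45 -0.02]
shift [0.006  0.0063 0.0747]
```

```bash
sed -i 's/^    if tgt is not None.*//' h.py
cat >> h.py <<'E'
    tip=(np.array(s["eef_pos"])+66*M[:,2]-[p[0],p[1],0])@R(p[2]); print("tip",tip.round(1))
    if tgt is not None: print("shift for tip",((np.array(tgt)-tip)@R(p[2]).T@M/1000).round(4))
E
python3 -m handwheel '[{"delta_pos":[0.002,0.003,0.04],"roll":-0.01,"gripper":0},{"delta_pos":[0.002,0.003,0.03],"roll":0,"gripper":0},{"delta_pos":[0,0,0.003],"roll":0,"gripper":0}]'
python3 -c "
from h import *
tcup([70,-44,262])
c=vision.capture('wrist');cv2.imwrite('pics/wrist4.png',c['pixels'][:,:,::-1])"
```

```text
clock: 6.75
eef_pos: [621.2, 194.1, 324.0]
tool_rot: [0.667, 0.745, -0.022, 0.001]
ft_force: [-0.2, 0.1, -0.1]
gripper_width: 0.003
t 6.75 world [621. 194. 324.] cup [123.5 -40.6 324. ] roll needed 0.01 tilt [-0.032 -0.031 -0.999] F(cup) [ 0.1  0.2 -0.1] q [-0.82  0.54  0.7   1.47 -0.32  1.3   0.01]
tip [121.4 -38.6 258. ]
shift for tip [-0.0516  0.0048 -0.0025]
```

View pics/wrist4.png

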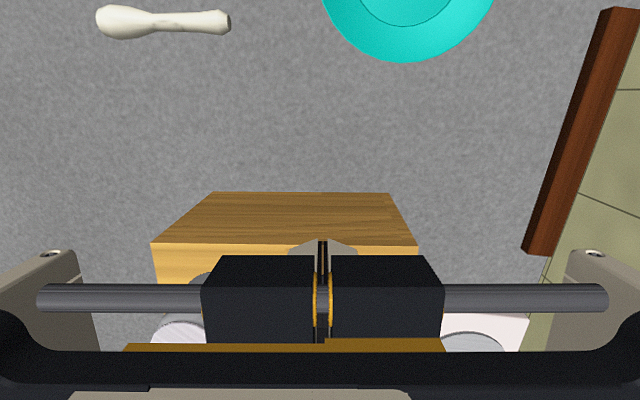

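The hook bracket area is ahead of and below the shut fingers (about (322,245)). The tool is behind the hook, and the pestle and plate are well clear. I'll push the hook forward past upright.

```bash
python3 -m handwheel '[{"delta_pos":[-0.02,0.005,-0.015],"roll":0.01,"gripper":0},{"delta_pos":[-0.025,0,0],"roll":0,"gripper":0},{"delta_pos":[-0.018,0,0],"roll":0,"gripper":0},{"delta_pos":[-0.018,0,0],"roll":0,"gripper":0}]'
python3 -c "
from h import *
tcup([3,-44,272])"
python3 -m handwheel '[{"delta_pos":[-0.017,0,0.003],"roll":0,"gripper":0},{"delta_pos":[-0.017,0,0.003],"roll":0,"gripper":0}]'
python3 -c "
from h import *
tcup([-22,-44,259])"
```

```text
clock: 7.2
eef_pos: [635.1, 112.4, 344.8]
tool_rot: [0.671, 0.742, -0.023, 0.001]
ft_force: [0.0, 1.5, -0.1]
gripper_width: 0.006
t 7.2 world [635. 112. 345.] cup [ 40.8 -46.4 344.8] roll needed 0.001 tilt [-0.032 -0.032 -0.999] F(cup) [ 1.5 -0.2 -0.1] q [-0.71  0.51  0.71  1.45 -0.3   1.33  0.12]
tip [ 38.7 -44.3 278.9]
shift for tip [-0.0355 -0.      0.008 ]
clock: 7.4
eef_pos: [638.8, 75.0, 340.9]
tool_rot: [0.671, 0.741, -0.022, 0.002]
ft_force: [0.7, 0.9, 0.1]
gripper_width: 0.005
t 7.4 world [639.  75. 341.] cup [  3.3 -46.3 340.9] roll needed -0.001 tilt [-0.031 -0.03  -0.999] F(cup) [ 0.8 -0.8  0.1] q [-0.66  0.51  0.72  1.47 -0.3   1.31  0.18]
tip [  1.2 -44.3 275. ]
shift for tip [-0.0227  0.0002  0.0167]
```

```bash
python3 -m handwheel '[{"delta_pos":[-0.012,0,0.008],"roll":0,"gripper":0},{"delta_pos":[-0.011,0,0.009],"roll":0,"gripper":0},{"delta_pos":[-0.010,0,0.010],"roll":0,"gripper":0},{"delta_pos":[-0.010,0,0.010],"roll":0,"gripper":0}]'
python3 -c "
from h import *
tcup([-55,-44,213])
c=vision.capture('scene');cv2.imwrite('pics/scene5.png',cv2.resize(c['pixels'][60:300,220:480,::-1],None,fx=2.5,fy=2.5,interpolation=cv2.INTER_CUBIC))"
```

```text
clock: 7.8
eef_pos: [642.5, 25.6, 303.0]
tool_rot: [0.672, 0.74, -0.021, 0.002]
ft_force: [0.8, 0.8, 0.4]
gripper_width: 0.007
t 7.8 world [642.  26. 303.] cup [-46.2 -45.  303. ] roll needed -0.002 tilt [-0.032 -0.029 -0.999] F(cup) [ 0.7 -0.8  0.4] q [-0.58  0.53  0.71  1.53 -0.32  1.23  0.27]
tip [-48.3 -43.1 237. ]
shift for tip [-0.006   0.0016  0.0242]
```

View pics/scene5.png

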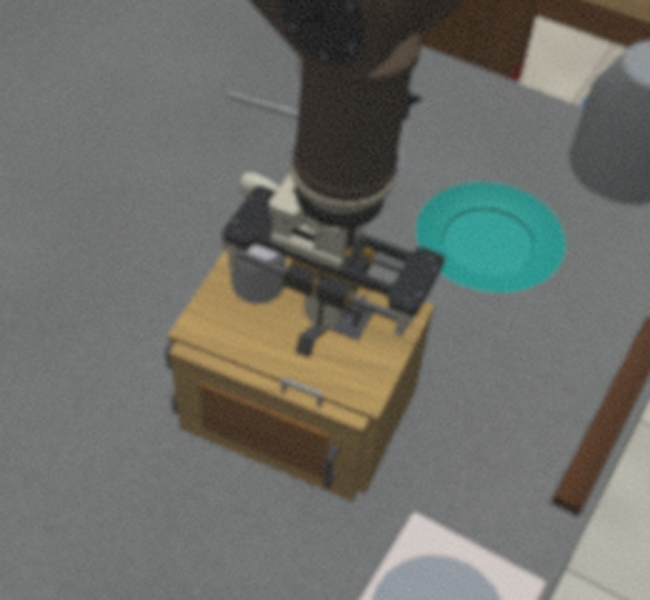

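The door is shut with the staple at (300,388). The hook is now over the front at about 0.6 rad, with its nose at (306,343), and the canister is standing. I'll press down the rest of the way.

```bash
python3 -m handwheel '[{"delta_pos":[-0.007,0,0.012],"roll":0,"gripper":0},{"delta_pos":[-0.006,0,0.012],"roll":0,"gripper":0},{"delta_pos":[-0.003,0,0.012],"roll":0,"gripper":0}]'
python3 -c "
from h import *
tcup([-62,-44,185])"
python3 -m handwheel '[{"delta_pos":[-0.002,0,0.008],"roll":0,"gripper":0},{"delta_pos":[0,0,0.006],"roll":0,"gripper":0}]'
python3 -c "
from h import *
tcup([-62,-44,185])"
```

```text
clock: 8.15
eef_pos: [642.5, 5.5, 263.3]
tool_rot: [0.672, 0.74, -0.023, 0.002]
ft_force: [0.5, 0.6, 0.5]
gripper_width: 0.003
t 8.15 world [642.   5. 263.] cup [-66.3 -43.  263.3] roll needed -0.004 tilt [-0.033 -0.031 -0.999] F(cup) [ 0.5 -0.5  0.5] q [-0.54  0.57  0.69  1.58 -0.34  1.15  0.31]
tip [-68.4 -40.9 197.4]
shift for tip [0.0068 0.0034 0.012 ]
clock: 8.35
eef_pos: [642.5, 2.5, 249.1]
tool_rot: [0.672, 0.74, -0.022, 0.002]
ft_force: [-16.2, 3.9, 62.2]
gripper_width: 0.002
t 8.35 world [643.   3. 249.] cup [-69.2 -42.7 249.1] roll needed -0.004 tilt [-0.032 -0.031 -0.999] F(cup) [ 5.5 15.8 62.2] q [-0.53  0.58  0.68  1.6  -0.35  1.13  0.33]
tip [-71.3 -40.7 183.1]
shift for tip [ 0.0093  0.0032 -0.0023]
```

Firm stop (62 N) at tip z 183, against 185.5 expected for a level arm. I'll lift off straight away, then move clear to check.

```bash
python3 -m handwheel '[{"delta_pos":[0,0,-0.015],"roll":0,"gripper":0},{"delta_pos":[0,0,-0.04],"roll":0,"gripper":0},{"delta_pos":[0,0,-0.048],"roll":0,"gripper":0},{"delta_pos":[0,0,-0.048],"roll":0,"gripper":0},{"delta_pos":[-0.045,0,-0.02],"roll":0,"gripper":0},{"delta_pos":[-0.048,0,0],"roll":0,"gripper":0},{"delta_pos":[-0.048,0,0],"roll":0,"gripper":0},{"delta_pos":[-0.048,0,0],"roll":0,"gripper":0}]'
python3 -m handwheel '[{"delta_pos":[-0.048,-0.02,0],"roll":0,"gripper":0},{"delta_pos":[-0.048,-0.04,0],"roll":0,"gripper":0},{"delta_pos":[-0.03,-0.04,0],"roll":0,"gripper":0},{"delta_pos":[0,-0.04,0],"roll":0,"gripper":0},{"delta_pos":[0,-0.04,0],"roll":0,"gripper":0},{"delta_pos":[0,0,0],"roll":0,"gripper":0}]'
python3 - <<'E'
from h import *
p=np.load('p.npy'); tcup()
o=np.zeros((560,800,3),np.uint8)
for n,(r0,c0,h,w),x in(("top",(110,255,120,130),0),("scene",(130,280,140,130),400)):
    c=vision.capture(n);cv2.imwrite(f"pics/{n}6.png",c["pixels"][:,:,::-1])
    im=cv2.resize(c["pixels"][r0:r0+h,c0:c0+w,::-1],None,fx=3,fy=3,interpolation=cv2.INTER_CUBIC);o[:im.shape[0],x:x+im.shape[1]]=im
    for a in(0,.1): print(n,a,"hook tip in crop",((proj(c,cup(p,hook(a,130,3.5)))-[c0,r0])*3+[x,0]).round(1),"edge top",((proj(c,cup(p,[[-98,-112,156],[-98,110,156]]))-[c0,r0])*3+[x,0]).round(1).tolist())
cv2.imwrite("pics/final.png",o)
E
```

```text
clock: 9.15
eef_pos: [670.2, -171.0, 430.9]
tool_rot: [0.664, 0.748, -0.021, 0.001]
ft_force: [0.9, -0.6, 0.4]
gripper_width: 0.002
clock: 9.75
eef_pos: [506.1, -317.5, 435.5]
tool_rot: [0.667, 0.744, -0.024, 0.001]
ft_force: [-0.4, -0.1, 1.1]
gripper_width: 0.002
t 9.75 world [ 506. -317.  436.] cup [-374.   125.   435.5] roll needed 0.009 tilt [-0.034 -0.034 -0.999] F(cup) [-0.1  0.4  1.1] q [-0.09  0.37  0.79  1.44 -0.21  1.44  0.81]
tip [-376.2  127.2  369.6]
top 0 hook tip in crop [[246.7 133.8]] edge top [[230.5, 70.3], [255.7, 294.1]]
top 0.1 hook tip in crop [[246.1 130.7]] edge top [[230.5, 70.3], [255.7, 294.1]]
scene 0 hook tip in crop [[570.9 260.4]] edge top [[652.1, 305.9], [419.3, 209.9]]
scene 0.1 hook tip in crop [[571.7 250.7]] edge top [[652.1, 305.9], [419.3, 209.9]]
```

View pics/final.png

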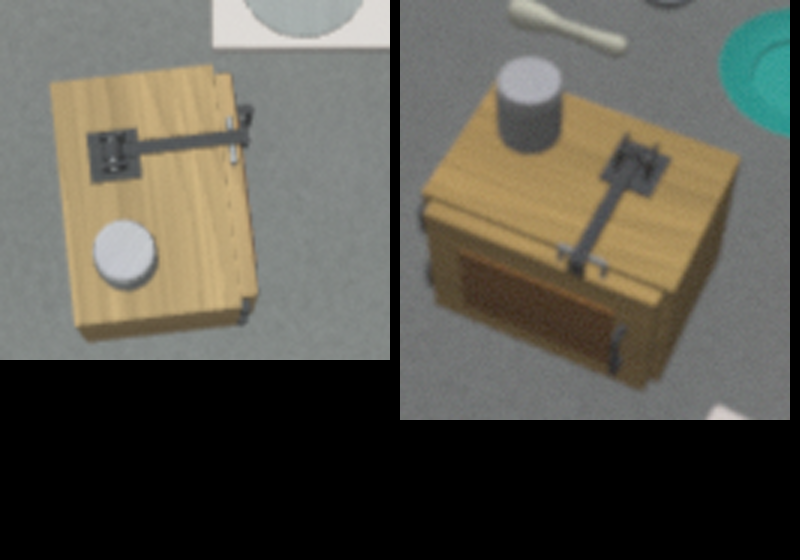

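The hook lies level across the staple with its nose down in front of the bar ((577,265) in the scene crop; 0 rad predicts (571,260)). The door is flush, and the canister is where it was: top-view (296.7,193) against (296.5,194) at the start. I'll hand in.

Run:
```python
import cv2,numpy as np
from cell import job
for n in("top","scene"):
    a=cv2.imread(f"pics/{n}0.png",0);b=cv2.imread(f"pics/{n}6.png",0)
    d=cv2.morphologyEx((cv2.absdiff(cv2.GaussianBlur(a,(0,0),1.5),cv2.GaussianBlur(b,(0,0),1.5))>15).astype(np.uint8),cv2.MORPH_OPEN,np.ones((3,3)))
    print(n,cv2.connectedComponentsWithStats(d)[2][1:].tolist())
print(job.close_job())
```

```text
top [[0, 39, 640, 230, 34322], [591, 85, 46, 74, 1287], [373, 104, 13, 21, 169], [295, 111, 258, 289, 18819], [335, 112, 4, 7, 27], [342, 119, 4, 5, 18], [571, 118, 10, 37, 264], [589, 118, 5, 6, 25], [367, 121, 4, 4, 15], [350, 122, 4, 3, 12], [362, 122, 3, 3, 9], [587, 125, 4, 3, 12], [324, 133, 10, 19, 157], [272, 144, 22, 19, 250], [301, 146, 38, 16, 235], [586, 146, 11, 15, 103], [574, 157, 9, 33, 202], [337, 158, 47, 61, 404], [327, 160, 13, 48, 419], [595, 164, 31, 36, 294], [638, 169, 2, 4, 8], [288, 184, 17, 17, 235], [564, 191, 34, 163, 3435], [216, 219, 3, 3, 9], [593, 220, 12, 25, 216], [217, 249, 5, 6, 25], [601, 253, 39, 38, 423], [596, 255, 3, 3, 9], [638, 254, 2, 3, 6], [601, 270, 8, 9, 51], [600, 300, 13, 15, 114], [4, 311, 70, 25, 688], [72, 310, 11, 16, 85], [76, 311, 270, 89, 9466], [632, 317, 7, 4, 24], [608, 318, 32, 47, 446], [0, 320, 77, 77, 3144], [69, 335, 3, 3, 9], [305, 345, 57, 47, 1416], [576, 358, 54, 29, 808], [301, 371, 8, 5, 34]]
scene [[75, 0, 68, 91, 3720], [133, 0, 59, 70, 2893], [307, 0, 10, 4, 31], [337, 0, 3, 4, 12], [328, 5, 6, 6, 26], [292, 10, 17, 20, 151], [309, 13, 4, 4, 14], [178, 73, 10, 20, 102], [136, 78, 25, 18, 160], [90, 80, 155, 170, 6574], [138, 102, 38, 20, 481], [188, 102, 3, 3, 9], [131, 110, 6, 5, 25], [187, 113, 6, 8, 43], [356, 137, 16, 43, 377], [188, 169, 6, 6, 28], [137, 179, 14, 12, 108], [286, 192, 81, 67, 2634], [161, 201, 8, 5, 32], [286, 212, 3, 5, 15], [351, 220, 15, 8, 60], [288, 225, 35, 69, 807], [311, 252, 8, 13, 59]]
the job is handed in; nothing more can be done
None
```

The cupboard is closed up and the job is handed in, at about 10 s on the robot's clock. I pushed the door shut first, then swung the hook over and down onto the staple.

- **Door:** it stopped with about 19 N of push-back at the position expected for a shut door. The wrist picture afterwards fits an angle of about 0 and clearly not 0.06.
- **Hook:** it came to a firm stop about 2 mm below the calculated height of a level arm, within calibration. The final pictures show it lying level over the staple, with its nose in front of the bar and the arm clear.
- **Press force:** the fingers pressed the hook down with about 62 N at the stop, harder than I intended. That is under the 120 N wrist limit and came from the fingertips, not the gripper's body.
- **Bystanders:** the canister is within 1 pixel of where it started. In the scene view, before and after differ only at the arm, the door and the hook. The same comparison from the top view was inconclusive, because the arm and lighting or shadows changed over much of the picture.

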